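# Nudge the heat shield home under the soldering jig's hood

## Task

Take the brass tip wrench from the rubber mat and, with its end, gently nudge the aluminium heat shield in along its slot under the soldering jig's hood until it rests against the hidden stop inside. The stop is only lightly clamped, so feel for it and do not shove it back, and keep your fingers off the shield. Then lay the wrench flat on the mat again, leaving everything else where it is.

Things in the scene. Friction and masses are not known exactly. Their poses are not given: they have to be found in the camera images.
- jig: Soldering jig, fixed: black base 200 x 110 mm, 12 mm high; a steel hood over its rear part carries a green circuit board. Origin: centre of the underside, z up, x = the way the shield is pushed. The slot: floor 12 mm over the counter, 82 mm wide, centred on y = 0, from x = -100 mm (open front) to x = 96 mm (end wall). Before the hood it is open above, between rails 14 mm wide, tops 24 mm over the counter.
- hood_mouth (a point): Where the slot goes under the hood: jig x = -20 mm, y = 0, on the slot's floor; axes as the jig's. The roof is 23 mm over the slot's floor; the hood's top 38 mm, the board's tallest part 55 mm over the counter. Hidden inside is a steel stop, 30 mm wide, on the centre line, its face 75 to 100 mm past this point, new each time: feel for it. Held by friction, it stands about 12 N, then slides back.
- shield: Heat shield: bright aluminium plate 70 mm (x) x 80 mm (y), 4 mm thick, 0.08 to 0.16 kg, with an upturned rear lip. Origin: centre of the underside; x points along the jig's x to the front edge (x = 35 mm) that goes in first. Loose, flat on the slot's floor, 1 mm play each side, front edge 5 to 25 mm under the hood at the start. Sliding takes about 0.4 to 1.5 N. At the stop its lip is 5 to 30 mm inside the hood.
- lip (a point): Middle of the rear face of the shield's lip, where it is pushed: shield x = -35 mm, y = 0, 9 mm over the shield's underside. The lip is 4 mm thick, as wide as the shield, its top 18 mm over the underside. Axes as the shield's.
- wrench: Brass tip wrench lying flat on the mat, 10 mm thick throughout: bar 16 mm wide along its own x from x = -80 mm (plain square butt end) to 49 mm, then an open-ended head 30 mm wide to x = 85 mm (two 9 mm prongs, 12 mm apart, from x = 65 mm). 0.19 kg, centre of mass near x = 10 mm. Origin: on the underside, middle of the width; z up. Either end may do the pushing.
- mat: Black rubber tool mat, 220 mm (x) x 150 mm (y), 3 mm thick, fixed. Origin: centre of its underside.
- dispenser: Bystander, fixed: steel solder reel dispenser with a spring-loaded flap on its outlet, 130 x 100 mm, 117 mm high. Origin: centre of its underside.
- tube: Bystander, loose: gray plastic component tube, 230 mm long (x), 16 mm wide, 13 mm high. Origin: centre of its underside.
- driver: Bystander, loose: screwdriver 150 mm long lying along its x, about 25 mm high. Origin: underside, near the middle.
- cleaner: Bystander, loose: brass-wool tip cleaner in a round tin 68 mm in diameter, 40 mm high. Origin: centre of its underside.
- flux: Bystander, loose: small white flux bottle 34 mm in diameter, 70 mm high. Origin: centre of its underside.
- parts_tray: Bystander, loose: gray plastic parts tray 90 x 60 mm, 22 mm high. Origin: centre of its underside.
- tweezers: Bystander, loose: steel tweezers 120 mm long (x), 4 mm high, lying flat. Origin: underside, near the middle.

How it is judged:
On the way, in this order (a step that is already met when the one before it is completed fails the run):
1. the wrench pushes on the shield (contact force between wrench and shield above 0.2 N), for 0.04 s.
2. the shield has come up against the hidden stop (x of backstop_c0 in the frame of shield below 0.0405 m and angle between shield's own z axis and vertical below 0.05 rad), for 0.2 s.
At the end, for the whole second after the job is handed in: The shield lies flat in the slot with its front edge within 1.5 mm of the hidden stop's face, and the wrench lies flat and still on the mat, its origin within 60 mm (along the mat's x) and 55 mm (along its y) of the mat's centre (all of step 2 and linear speed of each of shield, wrench below 0.02 m/s and x of wrench in the frame of mat between -0.06 and 0.06 m and y of wrench in the frame of mat between -0.055 and 0.055 m and z of wrench in the frame of mat below 0.007 m and angle between wrench's own z axis and vertical below 0.1 rad); the robot touches nothing.
It fails at once if the stop is shoved back more than 2 mm (distance of backstop_c0 from where it was at the start of the episode above 0.002 m).
It fails at once if the shield is struck (faster than 0.15 m/s) (linear speed of shield above 0.15 m/s).
It fails at once if the gripper or arm presses on the shield (contact force between any of the fingers, the arm and shield above 0.5 N).
It fails at once if a bystander is moved more than 10 mm (distance of any of tube, driver, cleaner, flux, parts_tray, tweezers from where it was at the start of the episode above 0.01 m).
It also fails if it takes over 64 s, if anything falls off the work surface, if the arm or the gripper's body presses on something with over 40 N, if the wrist force passes 120 N, or if a joint passes its speed limit or range.

## Robot

A 6-joint arm with a two-finger parallel gripper is mounted at the origin on the work surface. World frame = base frame: x ahead of the robot, y to its left, z up, the work surface at z = 0. Lengths are in m, angles in rad, forces in N, time in s.
With the tool pointing down it reaches from about 0.35 to 0.85 m from the base axis. Payload 8.1 kg.
Tool frame: the origin (TCP) lies on the front face of the gripper's body, between the roots of the fingers; the fingertips stand 84 mm ahead of it and the grasp point (between the pads) lies 65 mm ahead of it; x points along the fingers, y is the direction in which the jaws open and shut, and the axes are right-handed (so a half turn about x gives the same grasp; the last joint's range is limited). The gripper opens to 93 mm and grips with 3 to 60 N. Pads are 15 mm wide; open, the fingers measure 128 mm over their backs; the gripper's body (75 mm by 188 mm) begins 65 mm behind the grasp point.
Start: joints at [1.157, 0.13, 1.488, -0, 1.523, -0.085], TCP at [0.194, 0.568, 0.303] pointing down, gripper open.
Joint ranges: [-2.96, 2.96], [-0.89, 2.26], [0.02, 2.5], [-1.34, 4.48], [0, 2.73], [-2.66, 2.66]. Speed limits (rad/s): [2.39, 2.39, 2.79, 3.14, 3.14, 3.14].

## Interface

Orientations are given as a rotation vector (axis times angle).
In Python, from plant import telemetry, read_camera, camera_params, robot gives the robot as it stands.
- The arm moves only by the tool step_arm, never from a script. Its argument "commands" is a list of rows, each an object with "xyz": the shift along the tool's x, y, z in mm, a list of three; "turn": the turn, a rotation vector about the tool's x, y, z in rad, a list of three; "grip": the finger opening in mm, from 0 to 93. In form: [{"xyz": [dx, dy, dz], "turn": [ax, ay, az], "grip": grip}, ...]. A call has 1 to 12 rows; each row is the pose to reach, as a shift and turn from the pose commanded when the call began, along the tool's axes at that moment; what a row does not reach only later rows make up. A row lasts 1/8 s, in which the tool goes at most 62.5 mm and 10.7 degrees, less where a joint would pass 70% of its speed; a pose out of reach is approached as far as the arm can. A call with a gripper value outside its range is refused whole. The fingers move at their own pace and stop on an object; "force" is the grip in N (left out, the last holds). Time passes only in rows, so rows that repeat a pose let the fingers close. It gives the time, the measured TCP pose, the force and the opening at its end, in the units of the state.
- telemetry.read_state(): the state, without advancing time (a new reading comes with each control period).
- read_camera(name): name is "scene" or "side" or "wrist"; returns the picture (480x640x3 uint8, red, green, blue); there is no depth.
- camera_params(name): a dict with "mtx" (3x3 intrinsics, pixels), "k1" (the pictures are not rectified: a ray, as slopes to the right and down, at radius r is drawn at 1 + k1 r^2 times it, then the intrinsics apply), "rvec" (rotation vector, rad) and "tvec" (3), from world to camera coordinates, as OpenCV has them. Camera axes: x right, y down, z forward; pixel columns grow to the right and rows downward; lengths in m; the calibration is good to about 2 mm. A picture is of the moment at which its call begins: read the wrist's pose just before it. camera_params takes no time and is no camera call; for the wrist camera it gives the pose at the moment of the call.
- robot.close_job(): hands the job in, once; it reports no verdict.
The state is a dict: "t": time; "q": joint angles; "dq": joint speeds; "joint_torque": joint torques, N m; "tool_pos": TCP position; "orientation": TCP orientation; "force": force on the tool from outside, world axes, zero at the start; "wrist_torque": the same for the moment, N m; "opening": finger opening in m.
Only numpy, scipy, OpenCV 4.12 (cv2) and the standard library are available. Lean on these libraries where they do the work, as an engineer would, in place of code of your own. Each camera call takes 0.05 s, during which the arm holds its last target. There are 200 camera calls.

## Working session

There is one attempt and no reset: what is moved stays moved. The work goes in short steps, Python scripts to look and compute and a tool call to move; the robot and the scene stay as the last step left them, time stands still between calls to the robot, and variables do not carry over. Pictures are saved under pics/ and viewed, about 8 in all and at most 12, crops included, and the job is handed in when it is done.

Besides the shell and the picture viewer there is one more tool, called after "Request:" as a command line: name --argument value ..., lists and objects as JSON in quotes. step_arm: Moves the arm, as the interface text tells. Its arguments: {"type":"object","properties":{"commands":{"type":"array"},"force":{"type":"number"}},"required":["commands"]}

```bash
ls; mkdir -p pics
python3 - <<'E'
from plant import telemetry, read_camera, camera_params
import cv2
print(telemetry.read_state())
for n in ("scene","side"):
    cv2.imwrite(f"pics/{n}0.png",read_camera(n)[:,:,::-1])
    print(n,camera_params(n))
E
```

```text
pics
{'t': 0.0, 'q': array([ 1.15661618e+00,  1.31142432e-01,  1.48927164e+00, -1.42838199e-05,
        1.52300839e+00, -8.54048390e-02]), 'dq': array([ 0.0014331 , -0.00044306,  0.00083015, -0.00194161,  0.00184635,
        0.00097961]), 'joint_torque': array([-2.02860106e-04, -5.59889138e+01, -4.91727233e+01,  7.67085934e-02,
        3.63803166e-02, -1.70477392e-04]), 'tool_pos': array([0.19354752, 0.56748458, 0.3017027 ]), 'orientation': array([ 0.25662361,  1.5557927 , -0.2594247 ]), 'force': array([0.36443312, 0.32043833, 0.1554866 ]), 'wrist_torque': array([-0.00977292,  0.02470706, -0.05490496]), 'opening': 0.09284390778813327}
scene {'mtx': array([[494.52395251,   0.        , 322.49000871],
       [  0.        , 494.52395251, 238.9342408 ],
       [  0.        ,   0.        ,   1.        ]]), 'k1': -0.13394598722028303, 'rvec': array([ 0.68204642,  2.57116144, -1.18876304]), 'tvec': array([ 0.52604858, -0.12448935,  1.13017653])}
side {'mtx': array([[531.08711616,   0.        , 317.51307608],
       [  0.        , 531.08711616, 236.99689678],
       [  0.        ,   0.        ,   1.        ]]), 'k1': -0.007164991000961794, 'rvec': array([ 2.30014627, -0.62982162,  0.27322997]), 'tvec': array([-0.54026901,  0.23723124,  0.87736189])}
```

View pics/scene0.png

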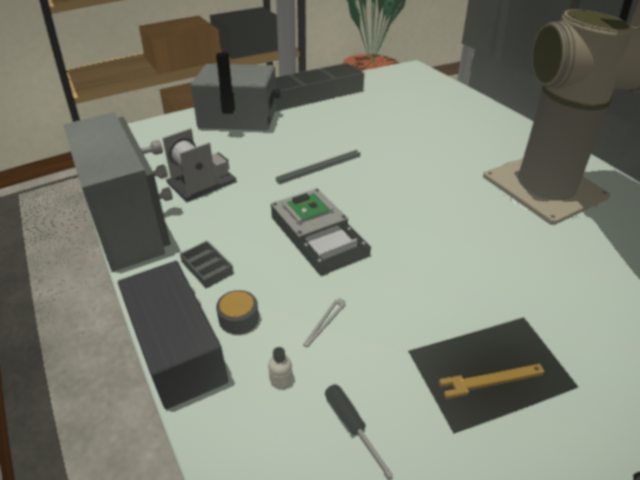

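View pics/side0.png

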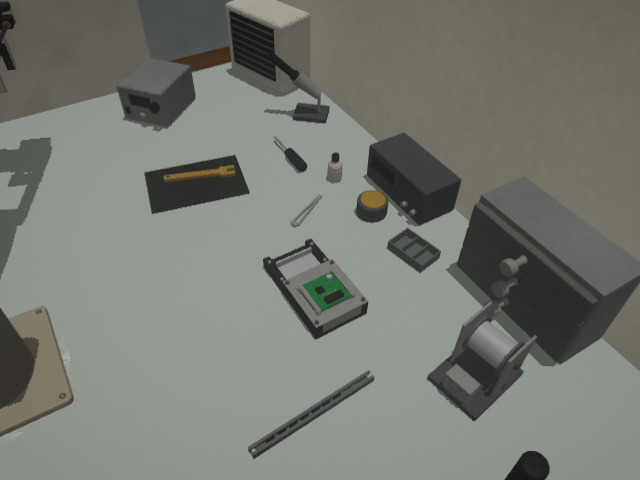

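```bash
cat > h.py <<'E'
import numpy as np, cv2
from plant import camera_params, telemetry
def unproj(p,px,z):
    R=cv2.Rodrigues(p["rvec"])[0]; t=p["tvec"]
    px=np.array(px,float).reshape(-1,1,2)
    n=cv2.undistortPoints(px,p["mtx"],np.array([p["k1"],0,0,0])).reshape(-1,2)
    d=np.c_[n,np.ones(len(n))]@R; c=-R.T@t
    return c+d*((z-c[2])/d[:,2])[:,None]
def proj(p,X):
    return cv2.projectPoints(np.array(X,float).reshape(-1,1,3),p["rvec"],p["tvec"],p["mtx"],np.array([p["k1"],0,0,0]))[0].reshape(-1,2)
E
python3 - <<'E'
from h import *
np.set_printoptions(precision=4,suppress=True)
s=camera_params("scene");d=camera_params("side")
print("mat",unproj(s,[(409,350),(523,319),(577,385),(455,432)],.003)[:,:2],unproj(d,[(145,182),(236,156),(248,188),(152,211)],.003)[:,:2])
print("wr butt,head",unproj(s,[(543,370),(443,388)],.013)[:,:2],unproj(d,[(165,178),(235,171)],.013)[:,:2])
print("jig front corners z24, scene",unproj(s,[(321,266),(369,243)],.024)[:,:2],"bottom",unproj(s,[(324,272),(370,249)],0)[:,:2])
print("side front",unproj(d,[(264,261),(311,241)],.024)[:,:2],"rear bottom",unproj(d,[(318,335),(367,306)],0)[:,:2])
c=-cv2.Rodrigues(s["rvec"])[0].T@s["tvec"]; print(c, -cv2.Rodrigues(d["rvec"])[0].T@d["tvec"])
print("tube",unproj(s,[(278,180),(360,153)],.013)[:,:2])
print("tweez",unproj(s,[(307,345),(343,302)],.004)[:,:2], "drv",unproj(s,[(330,388),(390,475)],.01)[:,:2],"flux/cleaner/tray/disp",unproj(s,[(281,383),(238,325),(207,270),(205,185)],0)[:,:2])
E
```

```text
mat [[0.5737 0.2125]
 [0.366  0.2607]
 [0.3915 0.4004]
 [0.6039 0.3582]] [[0.3813 0.3649]
 [0.6056 0.3499]
 [0.5785 0.2258]
 [0.3631 0.2612]]
wr butt,head [[0.4249 0.3549]
 [0.5782 0.2981]] [[0.4238 0.343 ]
 [0.5744 0.2856]]
jig front corners z24, scene [[ 0.6095 -0.0024]
 [ 0.4994 -0.0127]] bottom [[ 0.5998 -0.0078]
 [ 0.4905 -0.0193]]
side front [[ 0.501  -0.011 ]
 [ 0.6078 -0.0105]] rear bottom [[ 0.5124 -0.1977]
 [ 0.6246 -0.189 ]]
[0.9333 0.5506 0.6287] [ 0.2272 -0.653   0.7999]
tube [[ 0.5478 -0.3037]
 [ 0.3203 -0.3142]]
tweez [[0.7079 0.1252]
 [0.6106 0.0752]] drv [[0.7185 0.2137]
 [0.7188 0.3639]] flux/cleaner/tray/disp [[ 0.7737  0.1653]
 [ 0.7857  0.0314]
 [ 0.7851 -0.1174]
 [ 0.6936 -0.3855]]
```

```bash
cat >> h.py <<'E'
from scipy.spatial.transform import Rotation as Ro
def plan(pos,yaw,ref=None):
    """tool-frame shift (mm)/turn to TCP pos, tool down, jaws perpendicular to wrench axis at yaw (rad); both choices"""
    s=telemetry.read_state()
    R0=Ro.from_rotvec(s["orientation"]); p0=s["tool_pos"]
    print("t",s["t"],"pos",p0,"q",s["q"].round(3))
    print("shift mm",(R0.inv().apply(np.array(pos)-p0)*1000).round(1))
    for sg in (1,-1):
        x=np.array([0,0,-1.]); y=sg*np.array([-np.sin(yaw),np.cos(yaw),0]); z=np.cross(x,y)
        print(sg,"turn",(R0.inv()*Ro.from_matrix(np.c_[x,y,z])).as_rotvec().round(4))
E
python3 - <<'E'
from h import *
print(Ro.from_rotvec(telemetry.read_state()["orientation"]).as_matrix().round(3))
plan([.5085,.3174,.25],np.radians(-20.6))
w=camera_params("wrist");print(-cv2.Rodrigues(w["rvec"])[0].T@w["tvec"],cv2.Rodrigues(w["rvec"])[0].round(2),w["mtx"][0,0])
E
```

```text
[[-0.001  0.323  0.946]
 [-0.002  0.946 -0.323]
 [-1.    -0.002 -0.   ]]
t 0.1 pos [0.19359607 0.56750086 0.30177933] q [ 1.157  0.131  1.489 -0.     1.523 -0.085]
shift mm [  52.  -134.9  378.8]
1 turn [ 0.0307 -0.0001  0.0017]
-1 turn [-3.1109e+00 -2.6000e-03 -1.0000e-04]
[0.11462966 0.59388435 0.38322934] [[ 0.32  0.95 -0.  ]
 [ 0.9  -0.31  0.3 ]
 [ 0.28 -0.1  -0.95]] 380.4043305178434
```

Request:
step_arm --commands '[{"xyz":[6,-16,45],"turn":[0.005,0,0],"grip":60},{"xyz":[13,-35,97],"turn":[0.01,0,0],"grip":60},{"xyz":[21,-54,150],"turn":[0.015,0,0],"grip":60},{"xyz":[28,-73,205],"turn":[0.02,0,0],"grip":60},{"xyz":[36,-93,260],"turn":[0.025,0,0],"grip":60},{"xyz":[43,-112,315],"turn":[0.03,0,0],"grip":60},{"xyz":[49,-127,357],"turn":[0.03,0,0],"grip":60},{"xyz":[52,-135,379],"turn":[0.03,0,0],"grip":60},{"xyz":[52,-135,379],"turn":[0.03,0,0],"grip":60},{"xyz":[52,-135,379],"turn":[0.03,0,0],"grip":60}]'

```text
t: 1.35
tool_pos: [0.508, 0.3187, 0.2508]
orientation: [0.281, 1.553, -0.281]
force: [-0.7, 0.3, 0.4]
opening: 0.0599
```

Run:
```python
from h import *
from plant import read_camera
import pickle
w=camera_params("wrist"); cv2.imwrite("pics/w1.png",read_camera("wrist")[:,:,::-1]); pickle.dump(w,open("w1.pkl","wb"))
plan([.5085,.3174,.25],np.radians(-20.6))
```

```text
t 1.4 pos [0.50786211 0.31888677 0.25090597] q [ 0.475  0.158  1.553  0.     1.431 -0.739]
shift mm [ 0.9 -1.2  1.1]
1 turn [ 0.0022 -0.0004 -0.0003]
-1 turn [-3.1394e+00  5.0000e-04 -6.0000e-04]
```

View pics/w1.png

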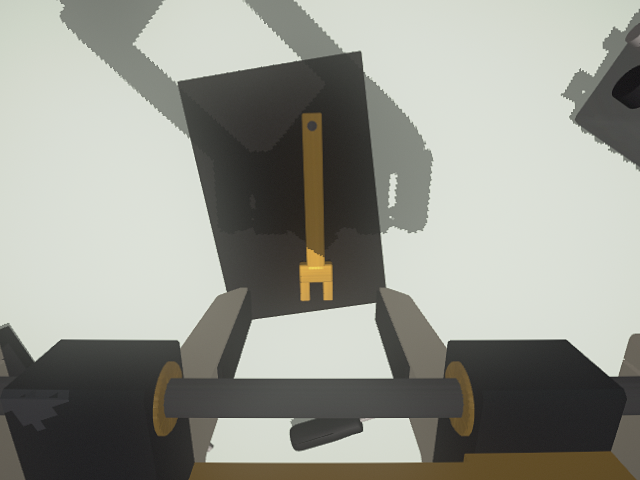

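The wrench butt is at (312,113) and the prong ends are centred on (316.5,300). The mat corners are (179,82), (361,52), (385,289) and (229,318).

Run:
```python
from h import *
import pickle
w=pickle.load(open("w1.pkl","rb"))
m=unproj(w,[(179,82),(361,52),(385,289),(229,318)],.003)[:,:2]
print("mat",m.round(4),m.mean(0), [np.linalg.norm(m[i]-m[i-1]).round(3) for i in range(4)])
a=unproj(w,[(312,113),(316.5,300)],.013)[:,:2]; v=a[1]-a[0]; L=np.linalg.norm(v); yaw=np.arctan2(v[1],v[0])
o=a[0]+v/L*.080; g=a[0]+v/L*.090
print("butt,head",a,L,"yaw",np.degrees(yaw),"origin",o,"grasp",g)
ex=(m[0]-m[3])+(m[1]-m[2]); ey=np.degrees(np.arctan2(-ex[1],-ex[0])); print("mat yaw",ey)
plan([*g,.091],yaw)
```

```text
mat [[0.3611 0.2577]
 [0.392  0.4019]
 [0.5929 0.3586]
 [0.569  0.2081]] [0.47874236 0.30657778] [np.float64(0.214), np.float64(0.147), np.float64(0.205), np.float64(0.152)]
butt,head [[0.42158627 0.34949863]
 [0.57619532 0.29574872]] 0.16368570969420773 yaw -19.170031742411965 origin [0.49715013 0.32322882] grasp [0.50659562 0.31994509]
mat yaw -12.797039711758144
t 1.4 pos [0.50786211 0.31888677 0.25090597] q [ 0.475  0.158  1.553  0.     1.431 -0.739]
shift mm [159.9   0.5  -1.5]
1 turn [-0.0228 -0.0004 -0.0003]
-1 turn [ 3.1188e+00 -5.0000e-04  6.0000e-04]
```

Request:
step_arm --commands '[{"xyz":[40,0.5,-1.5],"turn":[-0.023,0,0],"grip":50},{"xyz":[90,0.5,-1.5],"turn":[-0.023,0,0],"grip":50},{"xyz":[130,0.5,-1.5],"turn":[-0.023,0,0],"grip":50},{"xyz":[152,0.5,-1.5],"turn":[-0.023,0,0],"grip":50},{"xyz":[160,0.5,-1.5],"turn":[-0.023,0,0],"grip":50},{"xyz":[162,0.5,-1.5],"turn":[-0.023,0,0],"grip":50},{"xyz":[162,0.5,-1.5],"turn":[-0.023,0,0],"grip":50}]' --force 40

```text
t: 2.28
tool_pos: [0.5082, 0.3194, 0.0901]
orientation: [0.264, 1.553, -0.262]
force: [-1.0, -0.0, 0.8]
opening: 0.0499
```

Request:
step_arm --commands '[{"xyz":[0,0,0],"turn":[0,0,0],"grip":10},{"xyz":[0,0,0],"turn":[0,0,0],"grip":10},{"xyz":[0,0,0],"turn":[0,0,0],"grip":10},{"xyz":[0,0,0],"turn":[0,0,0],"grip":10},{"xyz":[0,0,0],"turn":[0,0,0],"grip":10},{"xyz":[0,0,0],"turn":[0,0,0],"grip":10}]' --force 40

```text
t: 3.02
tool_pos: [0.5077, 0.3188, 0.0889]
orientation: [0.264, 1.555, -0.263]
force: [0.2, -0.1, 1.4]
opening: 0.0152
```

Run:
```python
from h import *
plan([.556,0.0,.25],np.radians(-85))
```

```text
t 3.025 pos [0.50770673 0.31877526 0.08888801] q [ 0.475  0.328  1.669  0.     1.144 -0.76 ]
shift mm [-161.1 -285.   150.7]
1 turn [ 1.1477e+00  0.0000e+00 -2.0000e-04]
-1 turn [-1.9939e+00  3.0000e-04  0.0000e+00]
```

Request:
step_arm --commands '[{"xyz":[-20,0,0],"turn":[0,0,0],"grip":10},{"xyz":[-60,-5,3],"turn":[0.05,0,0],"grip":10},{"xyz":[-105,-30,16],"turn":[0.18,0,0],"grip":10},{"xyz":[-140,-65,35],"turn":[0.34,0,0],"grip":10},{"xyz":[-155,-105,56],"turn":[0.5,0,0],"grip":10},{"xyz":[-161,-148,78],"turn":[0.66,0,0],"grip":10},{"xyz":[-161,-190,100],"turn":[0.82,0,0],"grip":10},{"xyz":[-161,-230,122],"turn":[0.97,0,0],"grip":10},{"xyz":[-161,-262,139],"turn":[1.08,0,0],"grip":10},{"xyz":[-161,-280,148],"turn":[1.13,0,0],"grip":10},{"xyz":[-161,-285,151],"turn":[1.148,0,0],"grip":10},{"xyz":[-161,-285,151],"turn":[1.148,0,0],"grip":10}]'

```text
t: 4.53
tool_pos: [0.5562, 0.0005, 0.2499]
orientation: [1.144, 1.25, -1.144]
force: [1.0, -0.7, -2.3]
opening: 0.0157
```

Run:
```python
from h import *
from plant import read_camera
import pickle
w=camera_params("wrist"); cv2.imwrite("pics/w2.png",read_camera("wrist")[:,:,::-1]); pickle.dump(w,open("w2.pkl","wb"))
plan([.556,0,.25],np.radians(-85))
s=telemetry.read_state();print(s["opening"],s["force"])
```

```text
t 4.575 pos [0.55617076 0.0008734  0.24980686] q [-0.091  0.043  1.678  0.     1.421 -0.18 ]
shift mm [-0.2 -0.2  0.9]
1 turn [ 0.0017 -0.0005  0.0001]
-1 turn [-3.1399e+00 -1.0000e-04 -7.0000e-04]
0.015833143314908083 [-0.10628946  0.32601788 -2.71507887]
```

View pics/w2.png

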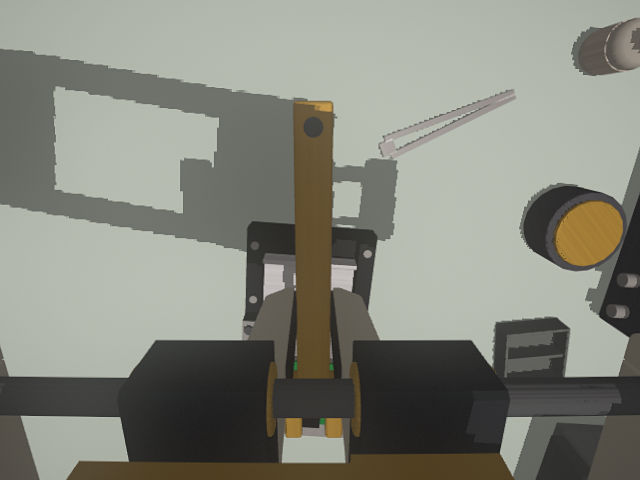

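Run:
```python
import cv2
i=cv2.imread("pics/w2.png")[210:350,225:395]
cv2.imwrite("pics/w2c.png",cv2.resize(i,None,fx=4.2,fy=4.2,interpolation=cv2.INTER_CUBIC))
```

```text
(no output)
```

View pics/w2c.png

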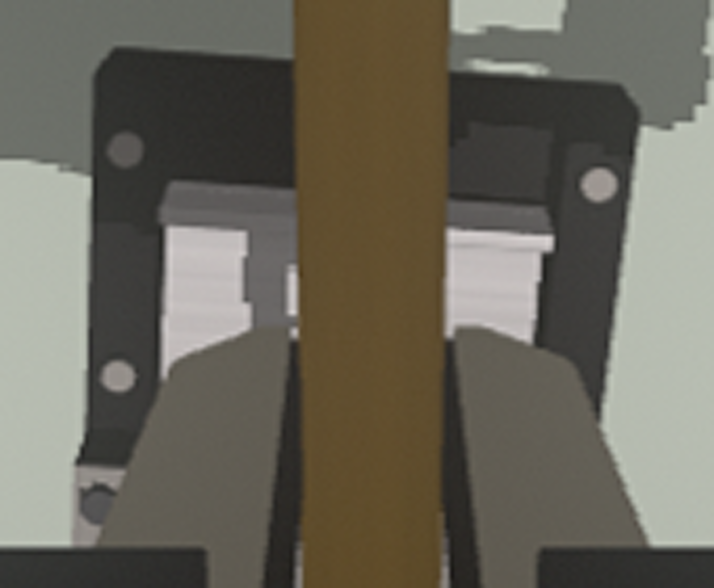

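Run:
```python
from h import *
import pickle
np.set_printoptions(precision=4,suppress=True)
w=pickle.load(open("w2.pkl","rb"))
c=lambda *p:np.array(p)/4.2+[225,210]-.38
U=lambda z,*p:unproj(w,c(*p),z)[:,:2]
L=U(.024,(95,75),(85,430));R=U(.024,(638,125),(603,400))
for a in (L,R):
    v=a[1]-a[0];print("edge",a,"yaw",np.degrees(np.arctan2(v[1],v[0])))
S=U(.024,(125,149),(599,185),(118,376)); print("screws",S,"perp yaw",np.degrees(np.arctan2(*(S[1]-S[0])[::-1]))-90)
F=U(0,(115,48),(615,85));print("front z0",F,np.degrees(np.arctan2(*(F[1]-F[0])[::-1]))-90)
print("lip bot",U(.012,(168,183),(550,207)),"lip top",U(.030,(162,222),(553,233)))
# wrench butt top face
st=telemetry.read_state();print("wrench butt top",unproj(w,[(294,101.5),(333,101.5)],st["tool_pos"][2]-.081+.005))
p=st["tool_pos"];print(p)
# full fit to scene + side too
for n,px in (("scene",[(321,266),(369,243)]),("side",[(264,261),(311,241)])):
    print(n,unproj(camera_params(n),px,.024)[:,:2].mean(0))
```

```text
edge [[ 0.5014 -0.004 ]
 [ 0.502  -0.0828]] yaw -89.54002644157418
edge [[ 0.6105 -0.005 ]
 [ 0.6114 -0.0662]] yaw -89.12420058976882
screws [[ 0.508  -0.019 ]
 [ 0.6043 -0.0183]
 [ 0.5085 -0.0695]] perp yaw -89.61653626208282
front z0 [[ 0.5017 -0.0045]
 [ 0.6092 -0.0034]] -89.40795011602174
lip bot [[ 0.5158 -0.0297]
 [ 0.5968 -0.0281]] lip top [[ 0.5168 -0.0317]
 [ 0.5953 -0.0273]]
wrench butt top [[0.5406 0.0906 0.1738]
 [0.5558 0.092  0.1738]]
[0.5562 0.0009 0.2498]
scene [ 0.5544 -0.0075]
side [ 0.5544 -0.0107]
```

Run:
```python
from h import *
plan([.5554,.062,.1025],np.radians(-89.4))
```

```text
t 4.575 pos [0.55617076 0.0008734  0.24980686] q [-0.091  0.043  1.678  0.     1.421 -0.18 ]
shift mm [147.3   4.7 -60.9]
1 turn [ 0.0785 -0.0005  0.0001]
-1 turn [-3.0631e+00 -2.0000e-04 -7.0000e-04]
```

Request:
step_arm --commands '[{"xyz":[5,2,-25],"turn":[0.03,0,0],"grip":10},{"xyz":[30,4.7,-55],"turn":[0.0785,0,0],"grip":10},{"xyz":[70,4.7,-61],"turn":[0.0785,0,0],"grip":10},{"xyz":[110,4.7,-61],"turn":[0.0785,0,0],"grip":10},{"xyz":[135,4.7,-61],"turn":[0.0785,0,0],"grip":10},{"xyz":[145,4.7,-61],"turn":[0.0785,0,0],"grip":10},{"xyz":[147.3,4.7,-61],"turn":[0.0785,0,0],"grip":10},{"xyz":[147.3,4.7,-61],"turn":[0.0785,0,0],"grip":10},{"xyz":[147.3,4.7,-61],"turn":[0.0785,0,0],"grip":10}]'

```text
t: 5.7
tool_pos: [0.5565, 0.0611, 0.1038]
orientation: [1.204, 1.212, -1.201]
force: [0.4, 0.3, -2.8]
opening: 0.0152
```

Run:
```python
from h import *
from plant import read_camera
plan([.5554,.062,.1025],np.radians(-89.4))
i=read_camera("side"); j=read_camera("scene")
a=cv2.resize(i[190:340,210:410],(800,600),interpolation=cv2.INTER_CUBIC)
b=cv2.resize(j[170:290,250:410],(800,600),interpolation=cv2.INTER_CUBIC)
out=np.vstack([a,b]); out=cv2.resize(np.hstack([a,b]),(800,300))
cv2.imwrite("pics/s2.png",out[:,:,::-1])
for k in range(5): print(telemetry.read_state()["force"].round(2))
```

```text
t 5.7 pos [0.55653803 0.06112071 0.10383909] q [0.018 0.209 1.782 0.    1.148 0.009]
shift mm [ 1.3 -1.1 -0.9]
1 turn [-0.0018 -0.     -0.0023]
-1 turn [ 3.1398e+00 -3.5000e-03  1.0000e-04]
[ 0.06  0.53 -2.59]
[ 0.06  0.53 -2.59]
[ 0.06  0.53 -2.59]
[ 0.06  0.53 -2.59]
[ 0.06  0.53 -2.59]
```

View pics/s2.png

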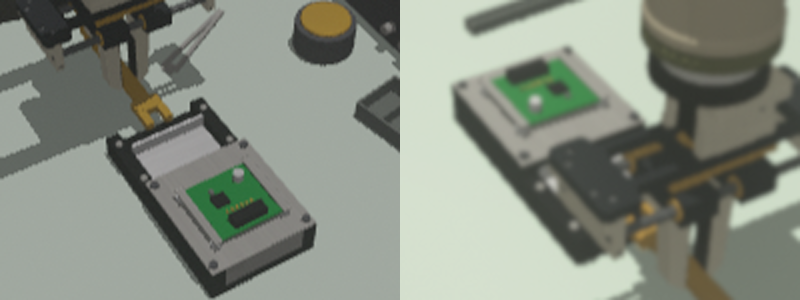

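Request:
step_arm --commands '[{"xyz":[0.8,-0.8,2],"turn":[0,0,0],"grip":10},{"xyz":[0.8,-0.8,4],"turn":[0,0,0],"grip":10},{"xyz":[0.8,-0.8,6],"turn":[0,0,0],"grip":10},{"xyz":[0.8,-0.8,8],"turn":[0,0,0],"grip":10},{"xyz":[0.8,-0.8,9],"turn":[0,0,0],"grip":10},{"xyz":[0.8,-0.8,10],"turn":[0,0,0],"grip":10}]' --force 7

```text
t: 6.55
tool_pos: [0.5549, 0.051, 0.1016]
orientation: [1.203, 1.213, -1.203]
force: [0.1, 0.3, -1.9]
opening: 0.0161
```

Request:
step_arm --commands '[{"xyz":[0,0,1],"turn":[0,0,0],"grip":10},{"xyz":[0,0,2],"turn":[0,0,0],"grip":10},{"xyz":[0,0,3],"turn":[0,0,0],"grip":10},{"xyz":[0,0,4],"turn":[0,0,0],"grip":10},{"xyz":[0,0,5],"turn":[0,0,0],"grip":10},{"xyz":[0,0,6],"turn":[0,0,0],"grip":10},{"xyz":[0,0,7],"turn":[0,0,0],"grip":10},{"xyz":[0,0,8],"turn":[0,0,0],"grip":10},{"xyz":[0,0,9],"turn":[0,0,0],"grip":10},{"xyz":[0,0,10],"turn":[0,0,0],"grip":10},{"xyz":[0,0,11],"turn":[0,0,0],"grip":10},{"xyz":[0,0,12],"turn":[0,0,0],"grip":10}]'

```text
t: 8.05
tool_pos: [0.555, 0.039, 0.1016]
orientation: [1.203, 1.213, -1.203]
force: [-0.6, 1.2, -1.5]
opening: 0.0162
```

Run:
```python
from h import *
from plant import read_camera
i=read_camera("side"); w=read_camera("wrist")
a=cv2.resize(i[215:305,240:360],(400,300),interpolation=cv2.INTER_CUBIC)
b=cv2.resize(w,(400,300))
cv2.imwrite("pics/s3.png",np.hstack([a,b])[:,:,::-1])
s=telemetry.read_state();print(s["tool_pos"],s["force"],s["opening"])
```

```text
[0.55502169 0.03890011 0.10164262] [-0.71789039  0.06469024 -1.87016852] 0.015973138418812594
```

View pics/s3.png

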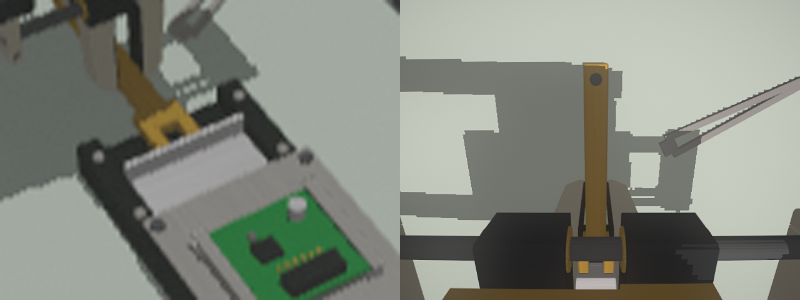

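Request:
step_arm --commands '[{"xyz":[0,0,2],"turn":[0,0,0],"grip":10},{"xyz":[0,0,4],"turn":[0,0,0],"grip":10},{"xyz":[0,0,6],"turn":[0,0,0],"grip":10},{"xyz":[0,0,8],"turn":[0,0,0],"grip":10},{"xyz":[0,0,10],"turn":[0,0,0],"grip":10},{"xyz":[0,0,12],"turn":[0,0,0],"grip":10},{"xyz":[0,0,14],"turn":[0,0,0],"grip":10},{"xyz":[0,0,16],"turn":[0,0,0],"grip":10},{"xyz":[0,0,18],"turn":[0,0,0],"grip":10},{"xyz":[0,0,20],"turn":[0,0,0],"grip":10},{"xyz":[0,0,22],"turn":[0,0,0],"grip":10},{"xyz":[0,0,24],"turn":[0,0,0],"grip":10}]'

```text
t: 9.65
tool_pos: [0.5552, 0.0149, 0.1016]
orientation: [1.203, 1.213, -1.203]
force: [0.1, 0.8, -1.2]
opening: 0.016
```

Request:
step_arm --commands '[{"xyz":[0,0,2],"turn":[0,0,0],"grip":10},{"xyz":[0,0,4],"turn":[0,0,0],"grip":10},{"xyz":[0,0,6],"turn":[0,0,0],"grip":10},{"xyz":[0,0,8],"turn":[0,0,0],"grip":10},{"xyz":[0,0,10],"turn":[0,0,0],"grip":10},{"xyz":[0,0,12],"turn":[0,0,0],"grip":10},{"xyz":[0,0,14],"turn":[0,0,0],"grip":10},{"xyz":[0,0,16],"turn":[0,0,0],"grip":10}]'

```text
t: 10.65
tool_pos: [0.5554, -0.0011, 0.1016]
orientation: [1.203, 1.213, -1.203]
force: [-0.8, 0.4, -1.6]
opening: 0.0162
```

Run:
```python
from h import *
from plant import read_camera
i=read_camera("side"); w=read_camera("wrist")
a=cv2.resize(i[215:305,240:360],(400,300),interpolation=cv2.INTER_CUBIC)
b=cv2.resize(w,(400,300))
cv2.imwrite("pics/s4.png",np.hstack([a,b])[:,:,::-1])
s=telemetry.read_state();print(s["tool_pos"],s["force"],s["opening"])
```

```text
[ 0.55538452 -0.00123191  0.10165083] [ 0.14223356  0.27898726 -2.01618344] 0.015976986077519264
```

View pics/s4.png

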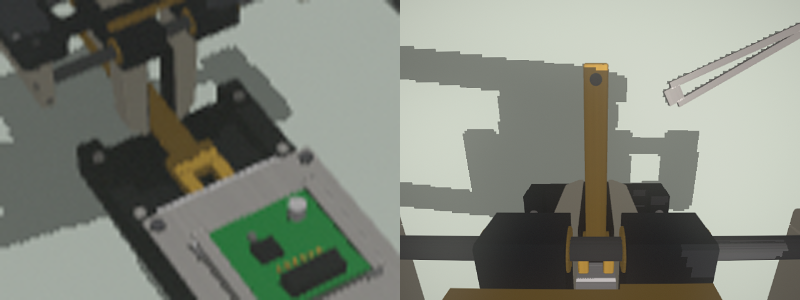

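Request:
step_arm --commands '[{"xyz":[0,0,1.5],"turn":[0,0,0],"grip":10},{"xyz":[0,0,3],"turn":[0,0,0],"grip":10},{"xyz":[0,0,4.5],"turn":[0,0,0],"grip":10},{"xyz":[0,0,6],"turn":[0,0,0],"grip":10},{"xyz":[0,0,7.5],"turn":[0,0,0],"grip":10},{"xyz":[0,0,9],"turn":[0,0,0],"grip":10}]' --force 5

```text
t: 11.5
tool_pos: [0.5554, -0.01, 0.1016]
orientation: [1.203, 1.213, -1.203]
force: [0.0, 0.1, -1.3]
opening: 0.016
```

Request:
step_arm --commands '[{"xyz":[0,0,0.6],"turn":[0,0,0],"grip":10},{"xyz":[0,0,1.2],"turn":[0,0,0],"grip":10},{"xyz":[0,0,1.8],"turn":[0,0,0],"grip":10},{"xyz":[0,0,2.4],"turn":[0,0,0],"grip":10},{"xyz":[0,0,3],"turn":[0,0,0],"grip":10}]'

```text
t: 12.12
tool_pos: [0.5555, -0.013, 0.1017]
orientation: [1.203, 1.213, -1.203]
force: [0.1, 0.7, -2.4]
opening: 0.0157
```

Request:
step_arm --commands '[{"xyz":[0,0,0.6],"turn":[0,0,0],"grip":10},{"xyz":[0,0,1.2],"turn":[0,0,0],"grip":10},{"xyz":[0,0,1.8],"turn":[0,0,0],"grip":10},{"xyz":[0,0,2.4],"turn":[0,0,0],"grip":10}]'

```text
t: 12.62
tool_pos: [0.5555, -0.0154, 0.1017]
orientation: [1.203, 1.213, -1.203]
force: [-0.1, 1.4, -2.2]
opening: 0.016
```

Request:
step_arm --commands '[{"xyz":[0,0,0.6],"turn":[0,0,0],"grip":10},{"xyz":[0,0,1.2],"turn":[0,0,0],"grip":10},{"xyz":[0,0,1.8],"turn":[0,0,0],"grip":10},{"xyz":[0,0,2.4],"turn":[0,0,0],"grip":10}]'

```text
t: 13.12
tool_pos: [0.5555, -0.0178, 0.1016]
orientation: [1.203, 1.213, -1.203]
force: [-0.0, -0.1, -1.5]
opening: 0.016
```

Request:
step_arm --commands '[{"xyz":[0,0,0.6],"turn":[0,0,0],"grip":10},{"xyz":[0,0,1.2],"turn":[0,0,0],"grip":10},{"xyz":[0,0,1.8],"turn":[0,0,0],"grip":10},{"xyz":[0,0,2.4],"turn":[0,0,0],"grip":10}]'

```text
t: 13.62
tool_pos: [0.5555, -0.0202, 0.1017]
orientation: [1.203, 1.213, -1.203]
force: [-0.3, -0.4, -1.8]
opening: 0.016
```

Request:
step_arm --commands '[{"xyz":[0,0,0.6],"turn":[0,0,0],"grip":10},{"xyz":[0,0,1.2],"turn":[0,0,0],"grip":10},{"xyz":[0,0,1.8],"turn":[0,0,0],"grip":10},{"xyz":[0,0,2.4],"turn":[0,0,0],"grip":10}]'

```text
t: 14.12
tool_pos: [0.5555, -0.0224, 0.1016]
orientation: [1.203, 1.214, -1.203]
force: [0.4, 2.8, -0.1]
opening: 0.0159
```

Request:
step_arm --commands '[{"xyz":[0,0,0],"turn":[0,0,0],"grip":10}]'

```text
t: 14.25
tool_pos: [0.5555, -0.0223, 0.1016]
orientation: [1.203, 1.214, -1.203]
force: [-0.7, 2.6, -1.8]
opening: 0.0159
```

Run:
```python
from h import *
from plant import read_camera
f=[]
for k in range(4):
    read_camera("wrist"); f.append(telemetry.read_state()["force"])
print(np.round(f,2), telemetry.read_state()["tool_pos"],telemetry.read_state()["wrist_torque"])
```

```text
[[ 0.06  3.59 -2.09]
 [ 0.68  2.99 -1.82]
 [-0.74  2.76 -1.11]
 [ 0.46  4.62 -1.11]] [ 0.55553425 -0.02233787  0.10161203] [ 0.56173936  0.07360975 -0.00678668]
```

Request:
step_arm --commands '[{"xyz":[0,0,0.2],"turn":[0,0,0],"grip":10},{"xyz":[0,0,0.4],"turn":[0,0,0],"grip":10},{"xyz":[0,0,0.4],"turn":[0,0,0],"grip":10}]'

```text
t: 14.82
tool_pos: [0.5555, -0.0224, 0.1016]
orientation: [1.203, 1.214, -1.203]
force: [-0.3, 5.4, -0.8]
opening: 0.0161
```

Run:
```python
from h import *
from plant import read_camera
f=[]
for k in range(4):
    w=read_camera("wrist"); f.append(telemetry.read_state()["force"])
print(np.round(f,2), telemetry.read_state()["tool_pos"])
i=read_camera("side")
a=cv2.resize(i[215:305,240:360],(400,300),interpolation=cv2.INTER_CUBIC)
cv2.imwrite("pics/s5.png",np.hstack([a,cv2.resize(w,(400,300))])[:,:,::-1])
```

```text
[[ 0.2   5.88 -1.55]
 [ 0.66  6.58 -1.13]
 [ 0.46  6.26 -2.43]
 [ 0.32  5.2  -0.68]] [ 0.55549213 -0.02245515  0.10158962]
```

View pics/s5.png

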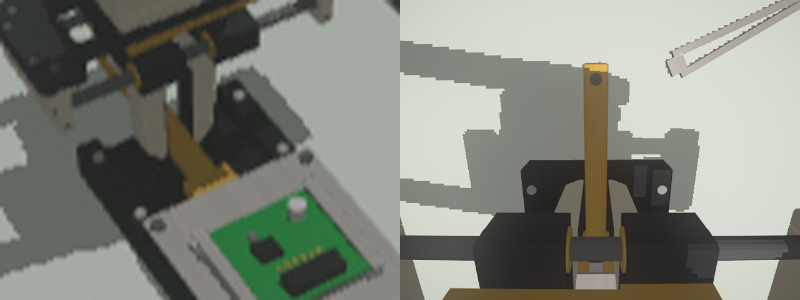

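Request:
step_arm --commands '[{"xyz":[0,0,-0.8],"turn":[0,0,0],"grip":10},{"xyz":[0,0,-3],"turn":[0,0,0],"grip":10},{"xyz":[0,0,-8],"turn":[0,0,0],"grip":10},{"xyz":[0,0,-16],"turn":[0,0,0],"grip":10},{"xyz":[0,0,-28],"turn":[0,0,0],"grip":10},{"xyz":[0,0,-42],"turn":[0,0,0],"grip":10},{"xyz":[0,0,-58],"turn":[0,0,0],"grip":10},{"xyz":[0,0,-75],"turn":[0,0,0],"grip":10},{"xyz":[0,0,-92],"turn":[0,0,0],"grip":10},{"xyz":[0,0,-106],"turn":[0,0,0],"grip":10},{"xyz":[0,0,-113],"turn":[0,0,0],"grip":10},{"xyz":[0,0,-115],"turn":[0,0,0],"grip":10}]' --force 15

```text
t: 16.58
tool_pos: [0.5546, 0.0924, 0.1016]
orientation: [1.202, 1.213, -1.203]
force: [0.2, 0.3, -2.0]
opening: 0.016
```

Run:
```python
from h import *
# wrench origin target: mat centre (.479,.307); TCP is 11.4mm ahead of origin along yaw
y=np.radians(-15)
plan([.482+.0114*np.cos(y),.311+.0114*np.sin(y),.160],y)
print(telemetry.read_state()["force"])
```

```text
t 16.575 pos [0.55455553 0.09243961 0.10159182] q [ 0.074  0.22   1.774 -0.     1.148  0.065]
shift mm [ -58.4  -59.6 -216.2]
1 turn [-1.2999e+00  1.0000e-04  1.0000e-04]
-1 turn [ 1.8417e+00  1.0000e-04 -1.0000e-04]
[ 0.23066128  0.33328249 -1.9837321 ]
```

Request:
step_arm --commands '[{"xyz":[-30,0,-5],"turn":[0,0,0],"grip":10},{"xyz":[-50,-5,-20],"turn":[-0.1,0,0],"grip":10},{"xyz":[-58,-15,-50],"turn":[-0.26,0,0],"grip":10},{"xyz":[-58,-22,-80],"turn":[-0.43,0,0],"grip":10},{"xyz":[-58,-30,-110],"turn":[-0.6,0,0],"grip":10},{"xyz":[-58,-39,-140],"turn":[-0.77,0,0],"grip":10},{"xyz":[-58,-47,-170],"turn":[-0.94,0,0],"grip":10},{"xyz":[-58,-55,-198],"turn":[-1.11,0,0],"grip":10},{"xyz":[-58,-59,-213],"turn":[-1.24,0,0],"grip":10},{"xyz":[-58,-59.6,-216],"turn":[-1.3,0,0],"grip":10},{"xyz":[-58,-59.6,-216],"turn":[-1.3,0,0],"grip":10},{"xyz":[-58,-59.6,-216],"turn":[-1.3,0,0],"grip":10}]' --force 30

```text
t: 18.08
tool_pos: [0.4933, 0.307, 0.1596]
orientation: [0.207, 1.561, -0.208]
force: [0.6, 0.0, -1.9]
opening: 0.0156
```

Run:
```python
from h import *
y=np.radians(-15)
plan([.482+.0114*np.cos(y),.311+.0114*np.sin(y),.0895],y)
```

```text
t 18.075 pos [0.49333796 0.30704342 0.15958739] q [ 0.469  0.192  1.688 -0.     1.261 -0.838]
shift mm [70.1  0.9 -0.6]
1 turn [-0.0026 -0.      0.0002]
-1 turn [3.139e+00 3.000e-04 0.000e+00]
```

Descend to the pick-up height (TCP about 0.089), checking the force.

Request:
step_arm --commands '[{"xyz":[20,0,0],"turn":[0,0,0],"grip":10},{"xyz":[45,0,0],"turn":[0,0,0],"grip":10},{"xyz":[62,0,0],"turn":[0,0,0],"grip":10},{"xyz":[67,0,0],"turn":[0,0,0],"grip":10},{"xyz":[69,0,0],"turn":[0,0,0],"grip":10},{"xyz":[70,0,0],"turn":[0,0,0],"grip":10},{"xyz":[70,0,0],"turn":[0,0,0],"grip":10}]'

```text
t: 18.95
tool_pos: [0.4936, 0.3078, 0.0904]
orientation: [0.206, 1.56, -0.205]
force: [-0.2, 0.3, -1.6]
opening: 0.0157
```

Request:
step_arm --commands '[{"xyz":[0.4,0,0],"turn":[0,0,0],"grip":10},{"xyz":[0.8,0,0],"turn":[0,0,0],"grip":10},{"xyz":[0.8,0,0],"turn":[0,0,0],"grip":10}]'

```text
t: 19.32
tool_pos: [0.4932, 0.3076, 0.0889]
orientation: [0.206, 1.561, -0.206]
force: [-0.3, 0.2, -0.4]
opening: 0.0154
```

Request:
step_arm --commands '[{"xyz":[0,0,0],"turn":[0,0,0],"grip":20},{"xyz":[0,0,0],"turn":[0,0,0],"grip":26},{"xyz":[0,0,0],"turn":[0,0,0],"grip":40},{"xyz":[0,0,0],"turn":[0,0,0],"grip":50},{"xyz":[0,0,0],"turn":[0,0,0],"grip":50},{"xyz":[-15,0,0],"turn":[0,0,0],"grip":50},{"xyz":[-50,0,0],"turn":[0,0,0],"grip":50},{"xyz":[-100,0,0],"turn":[0,0,0],"grip":50},{"xyz":[-150,0,0],"turn":[0,0,0],"grip":50},{"xyz":[-180,0,0],"turn":[0,0,0],"grip":50},{"xyz":[-180,0,0],"turn":[0,0,0],"grip":50},{"xyz":[-180,0,0],"turn":[0,0,0],"grip":50}]'

```text
t: 20.82
tool_pos: [0.4928, 0.3074, 0.2683]
orientation: [0.206, 1.562, -0.206]
force: [-0.5, -0.2, -1.0]
opening: 0.0504
```

Run:
```python
from h import *
from plant import read_camera
import pickle
pickle.dump(camera_params("wrist"),open("w3.pkl","wb"));w=read_camera("wrist"); i=read_camera("side")
a=cv2.resize(i,(400,300)); 
cv2.imwrite("pics/end.png",np.hstack([a,cv2.resize(w,(400,300))])[:,:,::-1])
print(telemetry.read_state()["force"])
```

```text
[-0.04016243 -0.83677297 -0.43856224]
```

View pics/end.png

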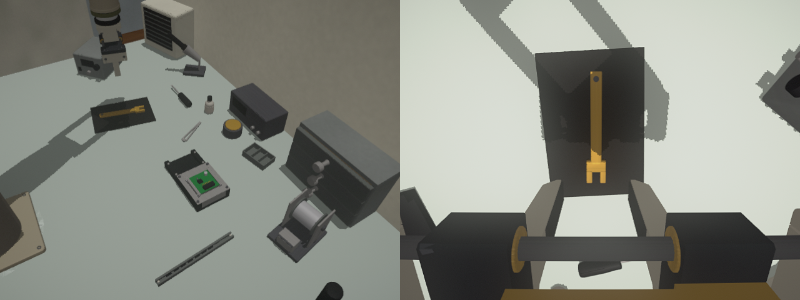

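Run:
```python
from h import *
import pickle
from plant import robot
w=pickle.load(open("w3.pkl","rb"))
a=unproj(w,[(313.6,115),(315,291)],.013)[:,:2]; v=a[1]-a[0];L=np.linalg.norm(v);o=a[0]+v/L*.08
d=o-np.array([.4787,.3066]);t=np.radians(-12.8);print(L,o,"in mat",np.cos(t)*d[0]+np.sin(t)*d[1],-np.sin(t)*d[0]+np.cos(t)*d[1])
robot.close_job()
```

```text
0.16146914462851367 [0.48263697 0.31041968] in mat 0.0029928936931396715 0.004596990681888054
the job is handed in; nothing more can be done
```

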